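Grade the blue sample tins from light to dark

ROBOT

A 7-joint arm with a two-finger parallel gripper is mounted at the origin on the work surface. World frame = base frame: x ahead of the robot, y to its left, z up, the work surface at z = 0. Lengths are in m, angles in rad, forces in N, time in s.
With the tool pointing down it reaches from about 0.4 to 0.925 m from the base axis. Payload 5.6 kg.
Tool frame: the origin (TCP) lies midway between the tips of the shut fingers; the grasp point (between the pads) lies 19 mm behind it; z points along the fingers, y is the direction in which the jaws open and shut (so a half turn about z gives the same grasp; the last joint's range is limited). The gripper opens to 85 mm and grips with 20 to 120 N. Pads are 22 mm wide; open, the fingers measure 114 mm over their backs; the gripper's body (76 mm by 85 mm) begins 54 mm behind the grasp point. The pads swing forward as they close: fully open they stand 13 mm farther back than shut.
Start: joints at [-1.169, 0.468, -0.012, 1.603, 0.006, 1.071, -0.056], TCP at [0.28, 0.587, 0.231] pointing down, gripper open.
Joint ranges: [-2.53, 2.53], [-0.31, 2.02], [-1.57, 1.55], [0.28, 2.44], [-1.29, 4.43], [0.15, 1.84], [-2.92, 2.92]. Speed limits (rad/s): [2.57, 2.57, 3.14, 3.14, 3.14, 3.14, 3.14].

INTERFACE

Orientations are given as a unit quaternion [w, x, y, z].
In Python, from bench import robot gives the robot as it stands.
- The arm moves only by the shell command python3 -m handwheel 'ROWS' [FORCE]. ROWS is text: rows parted by semicolons, each of 7 numbers parted by spaces: the shift along the world's x, y, z in m, then the turn, a rotation vector about the world's x, y, z in degrees, then the opening, from 0 (shut) to 1 (fully open). A call has 1 to 5 rows; each row is the pose to reach, as a shift and turn from the pose commanded when the call began; what a row does not reach only later rows make up. A row lasts 1/10 s, in which the tool goes at most 50 mm and 8.59 degrees, less where a joint would pass 70% of its speed; a pose out of reach is approached as far as the arm can. A call with a gripper value outside its range is refused whole. The fingers move at their own pace and stop on an object; FORCE is the grip in N (left out, the last holds). Time passes only in rows, so rows that repeat a pose let the fingers close. It gives the time, the measured TCP pose, the force and the opening at its end, in the units of the state.
- robot.read_state(): the state, without advancing time (a new reading comes with each control period).
- robot.get_image(name): name is "side" or "top"; returns the picture (400x640x3 uint8, blue, green, red); there is no depth.
- robot.camera_params(name): a dict with "camera_matrix" (3x3 intrinsics, pixels), "T" (4x4, takes a point from camera to world coordinates). Camera axes: x right, y up, looking along -z (the intrinsics and any distortion apply to the point x, -y, -z); pixel columns grow to the right and rows downward; lengths in m; the calibration is good to about 2 mm. A picture is of the moment at which its call begins. camera_params takes no time and is no camera call.
- robot.hand_in(): hands the job in, once; it reports no verdict.
The state is a dict: "time": time; "joints": joint angles; "dq": joint speeds; "tau": joint torques, N m; "tcp_pos": TCP position; "tcp_rot": TCP orientation; "ft_force": force on the tool from outside, world axes, zero at the start; "moment": the same for the moment, N m; "grip_width": opening from 0.0 (shut) to 1.0 (fully open).
Only numpy, scipy, OpenCV 4.12 (cv2) and the standard library are available. Lean on these libraries where they do the work, as an engineer would, in place of code of your own. Each camera call takes 0.05 s, during which the arm holds its last target. There are 200 camera calls.

TASK

Line up the four blue paint sample tins on the grading board in order of shade, the lightest on the white disc, then darker step by step along the row to the darkest on the black disc, one tin to each disc. Leave every tin standing upright, wholly on its disc, and let go of it; tip no tin over, and leave the paint can and the tape roll where they are.

Things in the scene. Friction and masses are not known exactly. Their poses are not given: they have to be found in the camera images.
- tin_pale: Closed paint sample tin, very pale blue on its side and on top, with thin bare-steel rims: an upright cylinder 56 mm in diameter and 75 mm tall, 175 to 350 g, standing loose on the bench at the start (shade 1 of 4, counted from the lightest). Origin: centre of its underside; z up along its axis.
- tin_sky: Closed paint sample tin, sky blue, a light medium blue on its side and on top, with thin bare-steel rims: an upright cylinder 56 mm in diameter and 75 mm tall, 175 to 350 g, standing loose on the bench at the start (shade 2 of 4, counted from the lightest). Origin: centre of its underside; z up along its axis.
- tin_royal: Closed paint sample tin, royal blue, a strong dark blue on its side and on top, with thin bare-steel rims: an upright cylinder 56 mm in diameter and 75 mm tall, 175 to 350 g, standing loose on the bench at the start (shade 3 of 4, counted from the lightest). Origin: centre of its underside; z up along its axis.
- tin_navy: Closed paint sample tin, navy, almost black on its side and on top, with thin bare-steel rims: an upright cylinder 56 mm in diameter and 75 mm tall, 175 to 350 g, standing loose on the bench at the start (shade 4 of 4, counted from the lightest). Origin: centre of its underside; z up along its axis.
- disc_white: White flat round disc 80 mm in diameter and 3 mm thick, fixed on the plywood grading board. Origin: centre of its underside, 10 mm above the bench; its top, where a tin stands, is 13 mm above the bench. It marks the light end of the row. The board (100 x 420 mm, 10 mm thick, lying flat on the bench, turned by up to 0.2 rad) carries four discs in one straight row, centres 95 mm apart: white at one end, black at the other (either may be on the left), two grey ones between.
- disc_grey_a: Mid-grey flat round disc 80 mm in diameter and 3 mm thick, fixed on the plywood grading board. Origin: centre of its underside, 10 mm above the bench; its top, where a tin stands, is 13 mm above the bench. One of the two middle places in the row; looks just like disc_grey_b, and either of them may be the one next to the white disc (centres 95 mm apart; the other is then 190 mm from the white one).
- disc_grey_b: Mid-grey flat round disc 80 mm in diameter and 3 mm thick, fixed on the plywood grading board. Origin: centre of its underside, 10 mm above the bench; its top, where a tin stands, is 13 mm above the bench. One of the two middle places in the row; looks just like disc_grey_a, and either of them may be the one next to the white disc (centres 95 mm apart; the other is then 190 mm from the white one).
- disc_black: Black flat round disc 80 mm in diameter and 3 mm thick, fixed on the plywood grading board. Origin: centre of its underside, 10 mm above the bench; its top, where a tin stands, is 13 mm above the bench. It marks the dark end of the row.
- paint_can: Bystander: closed blue paint can with a white paper band and a bare steel lid, 90 mm in diameter and 120 mm tall, loose on the bench to the left of the work. Origin: centre of its underside.
- tape_roll: Bystander: cream roll of masking tape lying flat, 100 mm across, 25 mm high, loose on the bench to the right of the work. Origin: centre of its underside.
There are look-alikes about, which are no part of the job. Of the things that look like the tin_sky, the middle-sized one is meant.

How it is judged:
At the end, for the whole second after the job is handed in: From the white disc to the black one stand the pale, sky blue, royal blue and navy tins, each within 12 mm of its disc's centre, resting on the disc (underside 9 to 19 mm above the bench), within 0.1 rad of upright and at rest (horizontal distance between tin_pale and disc_white below 0.012 m and horizontal distance between tin_navy and disc_black below 0.012 m and ((horizontal distance between disc_grey_a and disc_white below 0.14 m and horizontal distance between tin_sky and disc_grey_a below 0.012 m and horizontal distance between tin_royal and disc_grey_b below 0.012 m) or (horizontal distance between disc_grey_b and disc_white below 0.14 m and horizontal distance between tin_sky and disc_grey_b below 0.012 m and horizontal distance between tin_royal and disc_grey_a below 0.012 m)) and height (world z) of tin_pale between 0.009 and 0.019 m and angle between each of tin_pale, tin_sky, tin_royal, tin_navy's own z axis and vertical below 0.1 rad and linear speed of each of tin_pale, tin_sky, tin_royal, tin_navy below 0.02 m/s and angular speed of each of tin_pale, tin_sky, tin_royal, tin_navy below 0.2 rad/s and height (world z) of tin_sky between 0.009 and 0.019 m and height (world z) of tin_royal between 0.009 and 0.019 m and height (world z) of tin_navy between 0.009 and 0.019 m); the robot touches nothing.
It fails at once if the paint can is pushed more than 30 mm from its place (distance of paint_can from where it was at the start of the episode above 0.03 m).
It fails at once if the tape roll is pushed more than 30 mm from its place (distance of tape_roll from where it was at the start of the episode above 0.03 m).
It fails at once if a tin is tipped over (more than 45 degrees) (angle between any of tin_pale, tin_sky, tin_royal, tin_navy's own z axis and vertical above 0.79 rad).
It also fails if it takes over 91 s, if anything falls off the work surface, if the arm or the gripper's body presses on something with over 40 N, if the wrist force passes 120 N, or if a joint passes its speed limit or range.

## Working session

There is one attempt and no reset: what is moved stays moved. The work goes in short steps, Python scripts to look and compute and a shell command to move; the robot and the scene stay as the last step left them, time stands still between calls to the robot, and variables do not carry over. Pictures are saved under pics/ and viewed, about 12 in all and at most 16, crops included, and the job is handed in when it is done.

```bash
ls; mkdir -p pics; python3 - <<'E'
from bench import robot
import cv2,numpy as np
for n in("top","side"):
    cv2.imwrite(f"pics/{n}0.png",robot.get_image(n)); p=robot.camera_params(n); print(n,{k:np.round(v,3).tolist() if not isinstance(v,str) else v for k,v in p.items()})
s=robot.read_state(); print(s)
E
```

```text
pics
top {'camera_matrix': [[363.762, 0.0, 320.999], [0.0, 363.762, 197.427], [0.0, 0.0, 1.0]], 'T': [[-0.009, 0.984, -0.175, 0.32], [-1.0, -0.011, -0.008, -0.009], [-0.01, 0.175, 0.984, 1.044], [0.0, 0.0, 0.0, 1.0]]}
side {'camera_matrix': [[515.869, 0.0, 324.165], [0.0, 515.869, 192.159], [0.0, 0.0, 1.0]], 'T': [[-0.994, 0.055, -0.095, 0.366], [-0.11, -0.539, 0.835, 1.33], [-0.005, 0.841, 0.541, 0.901], [0.0, 0.0, 0.0, 1.0]]}
{'time': 0.1, 'joints': array([-1.16901008,  0.46832017, -0.01160585,  1.6035611 ,  0.00598414,
        1.07140002, -0.05632166]), 'dq': array([-0.00053718, -0.00251199, -0.00137084, -0.00274903, -0.00203807,
       -0.00018494,  0.00056329]), 'tau': array([ 6.51574501e-04, -5.33522236e+01,  2.14434823e-02, -2.51969200e+01,
        1.15049654e-02,  4.26610713e-03,  2.05993643e-05]), 'tcp_pos': array([0.27950318, 0.58626145, 0.23040119]), 'tcp_rot': array([-1.31860629e-04,  2.20608669e-01,  9.75362051e-01, -8.16431921e-04]), 'ft_force': array([ 0.04951199,  0.23664915, -0.37958632]), 'moment': array([ 0.00749549,  0.0349223 , -0.02304921]), 'grip_width': 0.9978882385277076}
```

View pics/top0.png

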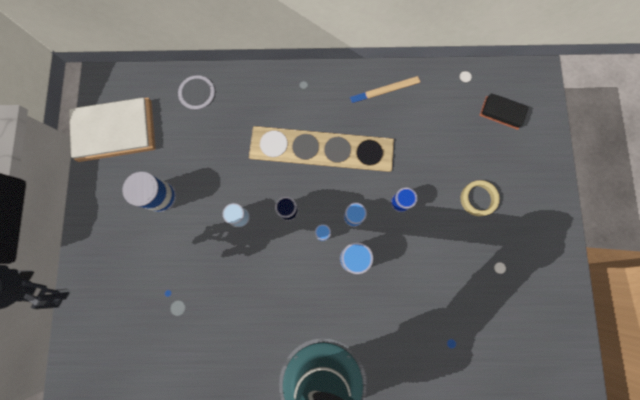

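View pics/side0.png

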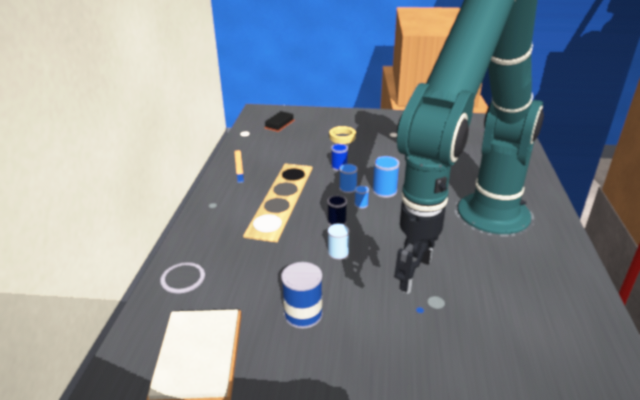

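The top view shows the discs in a row: white (273,144), grey (306,147), grey (338,150), black (369,153). The tins are pale (235,214), navy (286,208) and royal (404,199). The sky candidates are small (323,232), middle (356,213) and large (357,258). The paint can is at (145,190) and the tape roll at (480,198).

```bash
cat > h.py <<'E'
import cv2,numpy as np
from bench import robot
def ray(n,uv,z):
    p=robot.camera_params(n);K=np.array(p["camera_matrix"]);T=np.array(p["T"])
    d=np.linalg.inv(K)@[uv[0],uv[1],1]; d=T[:3,:3]@[d[0],-d[1],-d[2]]
    return T[:3,3]+d*(z-T[2,3])/d[2]
def proj(n,P):
    p=robot.camera_params(n);K=np.array(p["camera_matrix"]);T=np.array(p["T"])
    c=T[:3,:3].T@(np.array(P)-T[:3,3]); q=K@[c[0],-c[1],-c[2]]; return q[:2]/q[2]
E
python3 - <<'E'
from h import *
im=cv2.imread("pics/top0.png"); S=5
x0,y0,x1,y1=205,120,425,285
b=cv2.resize(im[y0:y1,x0:x1],None,fx=S,fy=S,interpolation=cv2.INTER_CUBIC)
g=cv2.cvtColor(b,cv2.COLOR_BGR2GRAY); gb=cv2.max(g,b[:,:,0])
T=dict(white=(273,144,13.5,.013),g1=(306,147,13.5,.013),g2=(338,150,13.5,.013),black=(369,153,13.5,.013),
pale=(234,213,10.5,.075),navy=(287,208,10.5,.075),small=(323,232,7,.05),mid=(356,213,10.5,.075),big=(357,257,15,.1),royal=(406,198,10.5,.075))
for k,(u,v,r,z) in T.items():
    w=int(r+6); cx,cy=(u-x0)*S,(v-y0)*S; a,c=max(cx-w*S,0),max(cy-w*S,0)
    sub=gb[c:cy+w*S,a:cx+w*S]
    C=cv2.HoughCircles(cv2.GaussianBlur(sub,(5,5),0),cv2.HOUGH_GRADIENT,1,3,param1=60,param2=8,minRadius=int(r*S*.8),maxRadius=int(r*S*1.25))
    if C is None: print(k,None);continue
    X,Y,R=C[0,0]; X+=a;Y+=c
    cv2.circle(b,(int(X),int(Y)),int(R),(0,0,255),1)
    uv=((X+.5)/S+x0-.5,(Y+.5)/S+y0-.5); P=ray("top",uv,z); Q=ray("top",(uv[0]+R/S,uv[1]),z)
    print(k,np.round(uv,1),"xy",np.round(P[:2],4),"diam",round(2*np.linalg.norm(Q-P),4),"side px",np.round(proj("side",P),1), im[int(uv[1]),int(uv[0])])
cv2.imwrite("pics/c1.png",cv2.resize(b,(800,600)))
E
```

```text
white [280.3 142.3] xy [0.671  0.1184] diam 0.0838 side px [267.9 218.2] [212 213 216]
g1 [305.3 146.3] xy [0.6577 0.0443] diam 0.0784 side px [277.  204.5] [102 103 104]
g2 [336.9 149.3] xy [ 0.6473 -0.0489] diam 0.0771 side px [285.5 188.5] [102 103 105]
black [369.3 151.9] xy [ 0.6382 -0.144 ] diam 0.0765 side px [293.1 173.6] [39 38 41]
pale [232.9 212.9] xy [0.453  0.2364] diam 0.0543 side px [338.2 230. ] [225 209 188]
navy [285.1 206.7] xy [0.4684 0.0959] diam 0.0459 side px [337.2 200.4] [38 19 11]
small [322.3 232.1] xy [ 0.401  -0.0037] diam 0.0427 side px [361.9 190.5] [161 110  64]
mid [355.5 213.3] xy [ 0.4484 -0.0934] diam 0.0574 side px [348.6 168. ] [158 107  63]
big [356.7 257.7] xy [ 0.3306 -0.0913] diam 0.08 side px [386.3 163.3] [216 158  98]
royal [405.7 197.7] xy [ 0.4895 -0.2299] diam 0.0573 side px [339.4 147.4] [184  84  36]
```

View pics/c1.png

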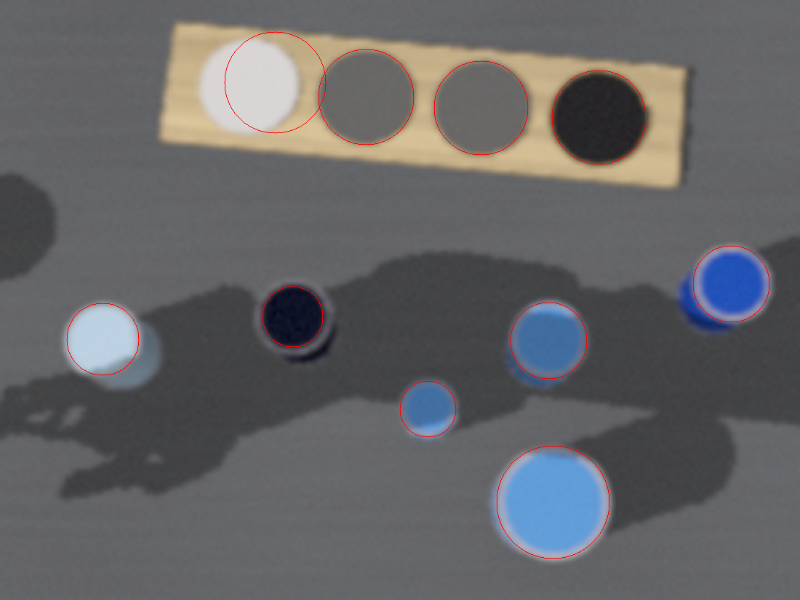

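The circles fit well, except on the white disc. I get that one by extending the line through the other three, and it agrees with the blob at px (273.5,144). The middle-sized sky tin measures 57 mm, which matches the spec. Next I move above the pale tin with the jaws across the row direction.

```bash
python3 -m handwheel '0.017 -0.035 0 0 0 -8 1; 0.035 -0.070 0 0 0 -16 1; 0.052 -0.105 0 0 0 -24 1; 0.070 -0.140 0 0 0 -32 1; 0.086 -0.175 0 0 0 -40 1' 40
python3 -m handwheel '0.017 -0.035 0 0 0 -8 1; 0.035 -0.070 0 0 0 -16 1; 0.052 -0.105 -0.01 0 0 -24 1; 0.070 -0.140 -0.02 0 0 -30 1; 0.087 -0.176 -0.031 0 0 -30 1'
python3 -m handwheel '0 0 0 0 0 0 1; 0 0 0 0 0 0 1'
python3 - <<'E'
from h import *
s=robot.read_state();print(s['time'],s['tcp_pos'],s['tcp_rot'],s['joints'],proj("top",s['tcp_pos']),proj("side",s['tcp_pos']))
cv2.imwrite("pics/s1.png",robot.get_image("side"))
im=robot.get_image("top")
m=(cv2.inRange(im,(180,180,180),(255,255,255)))[130:158,258:290]
M=cv2.moments(m,True);print(M['m00'],ray("top",(258+M['m10']/M['m00'],130+M['m01']/M['m00']),.013))
E
```

```text
time: 0.6
tcp_pos: [0.3663, 0.41, 0.231]
tcp_rot: [0.0, 0.543, 0.839, -0.0]
ft_force: [1.0, -0.0, -0.1]
grip_width: 0.999
time: 1.1
tcp_pos: [0.4532, 0.2344, 0.2]
tcp_rot: [0.0, 0.741, 0.672, 0.0]
ft_force: [0.4, 0.3, -0.5]
grip_width: 0.999
time: 1.3
tcp_pos: [0.4527, 0.2349, 0.1999]
tcp_rot: [-0.0, 0.741, 0.672, -0.0]
ft_force: [-0.3, 0.8, -0.1]
grip_width: 0.998
1.3 [0.45271533 0.23490954 0.19992226] [-1.06642020e-04  7.40882979e-01  6.71633953e-01 -4.82710804e-04] [-0.84188157  0.27278477  0.35052996  1.99067414 -0.11851339  0.89840506
 -0.52717957] [220.36998917 205.92053348] [338.86580416 190.01511014]
563.0 [0.66772182 0.14015974 0.013     ]
```

View pics/s1.png

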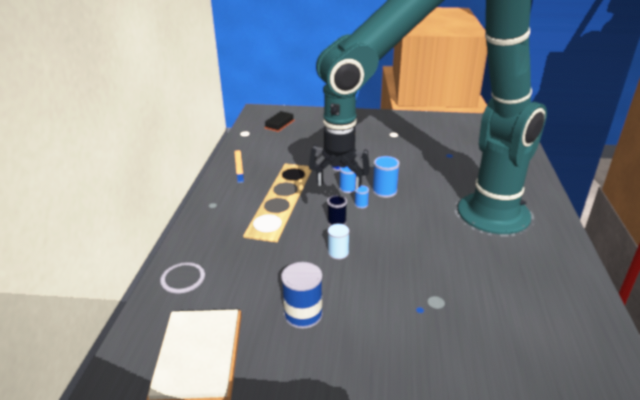

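The white disc measures (0.668,0.140), which agrees with the line fit (0.667,0.1395). The gripper tip in the side view sits near (339,188), as projected, directly above the pale tin at (339,240). Now I descend and grip.

```bash
python3 -m handwheel '0 0 -0.04 0 0 0 1; 0 0 -0.08 0 0 0 1; 0 0 -0.12 0 0 0 1; 0 0 -0.15 0 0 0 1; 0 0 -0.170 0 0 0 1' 40
python3 -m handwheel '0 0 0 0 0 0 1; 0 0 0 0 0 0 0.3; 0 0 0 0 0 0 0.3; 0 0 0 0 0 0 0.3; 0 0 0 0 0 0 0.3'
python3 -m handwheel '0 0 0 0 0 0 0.3; 0 0 0 0 0 0 0.3;0 0 0.02 0 0 0 0.3; 0 0 0.04 0 0 0 0.3;0 0 0.04 0 0 0 0.3'
```

```text
time: 1.9
tcp_pos: [0.451, 0.2371, 0.0281]
tcp_rot: [-0.001, 0.739, 0.674, -0.001]
ft_force: [0.3, 0.1, 0.3]
grip_width: 1.002
time: 2.4
tcp_pos: [0.4535, 0.2369, 0.0318]
tcp_rot: [-0.0, 0.74, 0.673, 0.001]
ft_force: [-0.7, 0.6, 8.1]
grip_width: 0.647
time: 2.9
tcp_pos: [0.4544, 0.2366, 0.0726]
tcp_rot: [0.0, 0.74, 0.672, 0.003]
ft_force: [0.7, -0.6, -2.3]
grip_width: 0.647
```

```bash
python3 -m handwheel '0.02 -0.009 0.03 0 0 0 0.3; 0.06 -0.027 0.04 0 0 0 0.3; 0.10 -0.045 0.04 0 0 0 0.3; 0.14 -0.063 0.04 0 0 0 0.3; 0.18 -0.081 0.04 0 0 0 0.3'
python3 -m handwheel '0.025 -0.011 0 0 0 0 0.3; 0.034 -0.015 0 0 0 0 0.3; 0.034 -0.015 -0.02 0 0 0 0.3; 0.034 -0.015 -0.04 0 0 0 0.3; 0.034 -0.015 -0.055 0 0 0 0.3'
python3 -m handwheel '0 0 -0.006 0 0 0 0.3; 0 0 -0.01 0 0 0 0.3; 0 0 -0.01 0 0 0 0.3'
```

```text
time: 3.4
tcp_pos: [0.6336, 0.154, 0.1093]
tcp_rot: [-0.0, 0.74, 0.673, -0.0]
ft_force: [0.1, 0.3, -2.5]
grip_width: 0.645
time: 3.9
tcp_pos: [0.6647, 0.1405, 0.053]
tcp_rot: [-0.001, 0.74, 0.673, -0.001]
ft_force: [-0.0, -0.2, -3.3]
grip_width: 0.645
time: 4.2
tcp_pos: [0.6668, 0.1401, 0.0458]
tcp_rot: [0.0, 0.74, 0.673, 0.0]
ft_force: [0.5, 0.5, -2.0]
grip_width: 0.643
```

```bash
python3 -m handwheel '0 0 -0.002 0 0 0 0.3; 0 0 -0.002 0 0 0 0.7; 0 0 -0.002 0 0 0 0.85; 0 0 -0.002 0 0 0 1; 0 0 -0.002 0 0 0 1'
python3 -m handwheel '0 0 0.02 0 0 0 1; 0 0 0.06 0 0 0 1; 0 0 0.10 0 0 0 1; -0.02 -0.02 0.14 0 0 0 1; -0.05 -0.053 0.157 0 0 0 1'
python3 -m handwheel '-0.03 -0.032 0 0 0 0 1; -0.06 -0.064 0 0 0 0 1; -0.09 -0.096 0 0 0 0 1; -0.12 -0.128 0 0 0 0 1; -0.15 -0.16 0 0 0 0 1'
python3 -m handwheel '-0.019 -0.02 0 0 0 0 1; -0.019 -0.02 0 0 0 0 1; -0.019 -0.02 0 0 0 0 1'
python3 - <<'E'
from h import *
t=robot.get_image("top");s=robot.get_image("side")
cv2.imwrite("pics/c2.png",np.hstack([cv2.resize(t[110:270,200:430],(460,320)),cv2.resize(s[110:270,200:370],(340,320))]))
E
```

```text
time: 4.7
tcp_pos: [0.6669, 0.1398, 0.0435]
tcp_rot: [0.0, 0.74, 0.672, 0.0]
ft_force: [-0.0, -0.4, 0.2]
grip_width: 0.998
time: 5.2
tcp_pos: [0.6191, 0.0889, 0.2042]
tcp_rot: [0.002, 0.739, 0.674, 0.003]
ft_force: [0.2, -1.8, -0.5]
grip_width: 0.997
time: 5.7
tcp_pos: [0.4654, -0.0744, 0.2005]
tcp_rot: [0.0, 0.74, 0.672, 0.0]
ft_force: [1.4, -0.8, 1.1]
grip_width: 1.001
time: 6.0
tcp_pos: [0.448, -0.0934, 0.2008]
tcp_rot: [0.0, 0.741, 0.672, 0.001]
ft_force: [0.3, -0.6, 0.3]
grip_width: 0.996
```

View pics/c2.png

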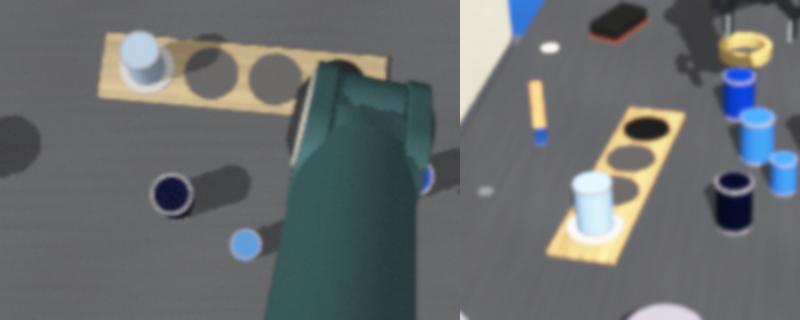

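The pale tin stands upright and centred on the white disc. Next is sky, gripped the same way.

```bash
python3 -m handwheel '0 0 -0.04 0 0 0 1; 0 0 -0.08 0 0 0 1; 0 0 -0.12 0 0 0 1; 0 0 -0.15 0 0 0 1; 0 0 -0.170 0 0 0 1' 40
python3 -m handwheel '0 0 0 0 0 0 1; 0 0 0 0 0 0 0.3; 0 0 0 0 0 0 0.3; 0 0 0 0 0 0 0.3; 0 0 0 0 0 0 0.3'
python3 -m handwheel '0 0 0 0 0 0 0.3; 0 0 0 0 0 0 0.3;0 0 0.03 0 0 0 0.3; 0 0 0.06 0 0 0 0.3;0 0 0.09 0 0 0 0.3'
```

```text
time: 6.6
tcp_pos: [0.4474, -0.092, 0.0277]
tcp_rot: [-0.001, 0.739, 0.673, -0.001]
ft_force: [0.1, -0.9, -0.1]
grip_width: 1.0
time: 7.1
tcp_pos: [0.449, -0.0931, 0.0316]
tcp_rot: [0.001, 0.74, 0.673, 0.001]
ft_force: [0.2, 0.5, 5.8]
grip_width: 0.645
time: 7.6
tcp_pos: [0.4472, -0.0932, 0.1213]
tcp_rot: [-0.0, 0.74, 0.672, -0.0]
ft_force: [0.8, -0.2, -2.4]
grip_width: 0.643
```

```bash
python3 -m handwheel '0.034 0.023 0 0 0 0 0.3; 0.068 0.045 0 0 0 0 0.3; 0.102 0.067 0 0 0 0 0.3; 0.136 0.09 0 0 0 0 0.3; 0.17 0.112 0 0 0 0 0.3'
python3 -m handwheel '0.025 0.017 0 0 0 0 0.3; 0.04 0.026 0 0 0 0 0.3; 0.04 0.026 -0.02 0 0 0 0.3; 0.04 0.026 -0.04 0 0 0 0.3; 0.04 0.026 -0.06 0 0 0 0.3'
python3 -m handwheel '0 0 -0.01 0 0 0 0.3; 0 0 -0.015 0 0 0 0.3; 0 0 -0.015 0 0 0 0.3; 0 0 -0.017 0 0 0 0.3; 0 0 -0.017 0 0 0 0.3'
python3 -m handwheel '0 0 0 0 0 0 0.7; 0 0 0 0 0 0 0.85; 0 0 0 0 0 0 1; 0 0 0 0 0 0 1'
```

```text
time: 8.1
tcp_pos: [0.6185, 0.0201, 0.1204]
tcp_rot: [-0.0, 0.74, 0.673, -0.0]
ft_force: [-0.2, -1.1, -2.3]
grip_width: 0.644
time: 8.6
tcp_pos: [0.6573, 0.045, 0.0595]
tcp_rot: [-0.0, 0.74, 0.673, -0.0]
ft_force: [-0.0, 0.6, -1.9]
grip_width: 0.645
time: 9.1
tcp_pos: [0.6586, 0.0447, 0.0446]
tcp_rot: [0.001, 0.74, 0.672, 0.001]
ft_force: [-0.9, 0.5, 3.5]
grip_width: 0.647
time: 9.5
tcp_pos: [0.6578, 0.0448, 0.0433]
tcp_rot: [0.0, 0.74, 0.672, 0.0]
ft_force: [0.0, 0.1, -0.5]
grip_width: 1.001
```

```bash
python3 -m handwheel '0 0 0.02 0 0 0 1; 0 0 0.06 0 0 0 1; 0 0 0.10 0 0 0 1; -0.02 -0.03 0.14 0 0 0 1; -0.038 -0.062 0.157 0 0 0 1'
python3 -m handwheel '-0.02 -0.033 0 0 0 0 1; -0.04 -0.066 0 0 0 0 1; -0.06 -0.099 0 0 0 0 1; -0.08 -0.132 0 0 0 0 1; -0.10 -0.165 0 0 0 0 1'
python3 -m handwheel '-0.03 -0.048 0 0 0 0 1; -0.03 -0.048 0 0 0 0 1; -0.03 -0.048 0 0 0 0 1'
python3 -m handwheel '0 0 -0.04 0 0 0 1; 0 0 -0.08 0 0 0 1; 0 0 -0.12 0 0 0 1; 0 0 -0.15 0 0 0 1; 0 0 -0.170 0 0 0 1' 40
python3 -m handwheel '0 0 0 0 0 0 1; 0 0 0 0 0 0 0.3; 0 0 0 0 0 0 0.3; 0 0 0 0 0 0 0.3; 0 0 0 0 0 0 0.3'
python3 -m handwheel '0 0 0 0 0 0 0.3; 0 0 0 0 0 0 0.3;0 0 0.03 0 0 0 0.3; 0 0 0.06 0 0 0 0.3;0 0 0.09 0 0 0 0.3'
```

```text
time: 10.0
tcp_pos: [0.6211, -0.0161, 0.2035]
tcp_rot: [0.001, 0.739, 0.674, 0.002]
ft_force: [1.4, -1.2, 0.7]
grip_width: 1.004
time: 10.5
tcp_pos: [0.5188, -0.1835, 0.2005]
tcp_rot: [0.0, 0.74, 0.672, 0.0]
ft_force: [0.5, 0.1, -0.0]
grip_width: 1.0
time: 10.8
tcp_pos: [0.4887, -0.2321, 0.2006]
tcp_rot: [0.0, 0.742, 0.671, 0.0]
ft_force: [0.7, 0.3, 0.0]
grip_width: 1.001
time: 11.3
tcp_pos: [0.4898, -0.2276, 0.0276]
tcp_rot: [-0.002, 0.739, 0.674, -0.0]
ft_force: [0.6, 0.5, 0.4]
grip_width: 0.999
time: 11.8
tcp_pos: [0.491, -0.2302, 0.0318]
tcp_rot: [0.001, 0.74, 0.673, 0.001]
ft_force: [0.2, 1.9, 5.6]
grip_width: 0.644
time: 12.3
tcp_pos: [0.4892, -0.2301, 0.1212]
tcp_rot: [-0.0, 0.74, 0.672, -0.0]
ft_force: [0.6, 0.2, -2.0]
grip_width: 0.647
```

```bash
python3 -m handwheel '0.026 0.03 0 0 0 0 0.3; 0.052 0.06 0 0 0 0 0.3; 0.078 0.09 0 0 0 0 0.3; 0.104 0.12 0 0 0 0 0.3; 0.13 0.15 0 0 0 0 0.3'
python3 -m handwheel '0.018 0.02 0 0 0 0 0.3; 0.028 0.03 0 0 0 0 0.3; 0.028 0.03 -0.02 0 0 0 0.3; 0.028 0.03 -0.04 0 0 0 0.3; 0.028 0.03 -0.06 0 0 0 0.3'
python3 -m handwheel '0 0 -0.01 0 0 0 0.3; 0 0 -0.015 0 0 0 0.3; 0 0 -0.015 0 0 0 0.3; 0 0 -0.017 0 0 0 0.3; 0 0 -0.017 0 0 0 0.3'
python3 -m handwheel '0 0 0 0 0 0 0.7; 0 0 0 0 0 0 0.85; 0 0 0 0 0 0 1; 0 0 0 0 0 0 1'
python3 -m handwheel '0 0 0.02 0 0 0 1; 0 0 0.06 0 0 0 1; 0 0 0.10 0 0 0 1; -0.02 0.016 0.14 0 0 0 1; -0.05 0.04 0.157 0 0 0 1'
python3 -m handwheel '-0.03 0.024 0 0 0 0 1; -0.06 0.048 0 0 0 0 1; -0.09 0.072 0 0 0 0 1; -0.12 0.096 0 0 0 0 1; -0.13 0.104 0 0 0 0 1'
python3 -m handwheel '0 0 0 0 0 0 1; 0 0 0 0 0 0 1'
python3 - <<'E'
from h import *
t=robot.get_image("top");s=robot.get_image("side")
cv2.imwrite("pics/c3.png",np.hstack([cv2.resize(t[110:270,200:430],(460,320)),cv2.resize(s[110:270,200:370],(340,320))]))
E
```

```text
time: 12.8
tcp_pos: [0.6202, -0.0788, 0.1203]
tcp_rot: [-0.0, 0.74, 0.672, -0.0]
ft_force: [1.0, -1.5, -2.8]
grip_width: 0.647
time: 13.3
tcp_pos: [0.647, -0.0515, 0.0597]
tcp_rot: [0.0, 0.741, 0.672, -0.0]
ft_force: [-1.1, 0.1, -3.4]
grip_width: 0.646
time: 13.8
tcp_pos: [0.6485, -0.0509, 0.0448]
tcp_rot: [0.001, 0.74, 0.672, 0.001]
ft_force: [-2.3, -1.3, 3.8]
grip_width: 0.647
time: 14.2
tcp_pos: [0.6479, -0.0501, 0.0433]
tcp_rot: [0.0, 0.74, 0.672, 0.0]
ft_force: [0.7, -0.9, 0.3]
grip_width: 1.0
time: 14.7
tcp_pos: [0.6001, -0.012, 0.2042]
tcp_rot: [0.003, 0.741, 0.671, 0.002]
ft_force: [0.5, 0.7, 0.8]
grip_width: 1.001
time: 15.2
tcp_pos: [0.4648, 0.0962, 0.2001]
tcp_rot: [-0.001, 0.739, 0.674, -0.0]
ft_force: [0.9, 0.0, -0.8]
grip_width: 1.006
time: 15.4
tcp_pos: [0.4689, 0.0932, 0.2007]
tcp_rot: [0.001, 0.74, 0.672, 0.001]
ft_force: [1.0, -0.8, -1.1]
grip_width: 0.999
```

View pics/c3.png

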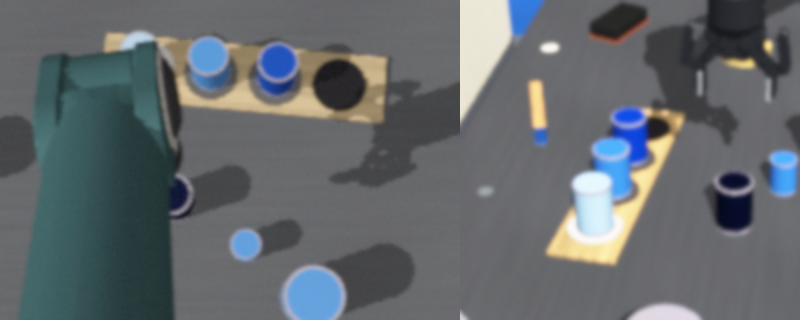

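Pale, sky and royal stand on their discs. Navy is next, taken to the black disc.

```bash
python3 -m handwheel '0 0 -0.04 0 0 0 1; 0 0 -0.08 0 0 0 1; 0 0 -0.12 0 0 0 1; 0 0 -0.15 0 0 0 1; 0 0 -0.170 0 0 0 1' 40
python3 -m handwheel '0 0 0 0 0 0 1; 0 0 0 0 0 0 0.3; 0 0 0 0 0 0 0.3; 0 0 0 0 0 0 0.3; 0 0 0 0 0 0 0.3'
python3 -m handwheel '0 0 0 0 0 0 0.3; 0 0 0.03 0 0 0 0.3;0 0 0.06 0 0 0 0.3; 0 0 0.09 0 0 0 0.3;0 0 0.12 0 0 0 0.3'
python3 -m handwheel '0.023 -0.032 0 0 0 0 0.3; 0.046 -0.064 0 0 0 0 0.3; 0.069 -0.097 0 0 0 0 0.3; 0.092 -0.129 0 0 0 0 0.3; 0.115 -0.161 0 0 0 0 0.3'
python3 -m handwheel '0.023 -0.032 0 0 0 0 0.3; 0.045 -0.063 0 0 0 0 0.3; 0.055 -0.077 0 0 0 0 0.3; 0.055 -0.077 -0.03 0 0 0 0.3; 0.055 -0.077 -0.06 0 0 0 0.3'
python3 -m handwheel '0 0 -0.015 0 0 0 0.3; 0 0 -0.03 0 0 0 0.3; 0 0 -0.04 0 0 0 0.3; 0 0 -0.047 0 0 0 0.3; 0 0 -0.047 0 0 0 0.3'
```

```text
time: 16.0
tcp_pos: [0.4676, 0.092, 0.0277]
tcp_rot: [-0.0, 0.741, 0.672, -0.002]
ft_force: [0.3, 0.5, 0.1]
grip_width: 0.997
time: 16.5
tcp_pos: [0.4689, 0.0937, 0.0316]
tcp_rot: [0.001, 0.74, 0.672, 0.001]
ft_force: [1.1, -1.8, 4.7]
grip_width: 0.645
time: 17.0
tcp_pos: [0.4671, 0.0938, 0.1515]
tcp_rot: [-0.0, 0.74, 0.673, -0.0]
ft_force: [1.5, -0.2, -3.6]
grip_width: 0.645
time: 17.5
tcp_pos: [0.5831, -0.068, 0.1503]
tcp_rot: [-0.0, 0.74, 0.673, 0.0]
ft_force: [0.1, 1.3, -2.1]
grip_width: 0.646
time: 18.0
tcp_pos: [0.6382, -0.145, 0.0902]
tcp_rot: [0.001, 0.74, 0.672, 0.001]
ft_force: [-0.5, 0.9, -3.2]
grip_width: 0.649
time: 18.5
tcp_pos: [0.6386, -0.1445, 0.0445]
tcp_rot: [0.001, 0.74, 0.672, 0.001]
ft_force: [0.2, 0.9, -1.7]
grip_width: 0.645
```

Release, back off clear of the row, and look.

```bash
python3 -m handwheel '0 0 -0.001 0 0 0 0.3; 0 0 -0.001 0 0 0 0.7; 0 0 -0.001 0 0 0 0.85; 0 0 -0.001 0 0 0 1; 0 0 -0.001 0 0 0 1'
python3 -m handwheel '0 0 0.02 0 0 0 1; 0 0 0.06 0 0 0 1; 0 0 0.10 0 0 0 1; 0 0 0.14 0 0 0 1; -0.02 -0.02 0.17 0 0 0 1'
python3 -m handwheel '-0.03 -0.03 0.03 0 0 0 1; -0.06 -0.06 0.03 0 0 0 1; -0.09 -0.09 0.03 0 0 0 1; -0.12 -0.12 0.03 0 0 0 1; -0.15 -0.15 0.03 0 0 0 1'
python3 -m handwheel '0 0 0 0 0 0 1; 0 0 0 0 0 0 1; 0 0 0 0 0 0 1'
python3 - <<'E'
from h import *
t=robot.get_image("top");s=robot.get_image("side")
o=cv2.imread("pics/top0.png")
S=5;x0,y0=250,110;b=cv2.resize(t[y0:170,x0:400],None,fx=S,fy=S,interpolation=cv2.INTER_CUBIC);gb=cv2.max(cv2.cvtColor(b,cv2.COLOR_BGR2GRAY),b[:,:,0])
for k,d in dict(pale=(.6675,.140),sky=(.6575,.045),royal=(.6477,-.0495),navy=(.638,-.144)).items():
    e=(proj("top",(*d,.088))+.5-[x0,y0])*S; a=(e-75).clip(0).astype(int)
    C=cv2.HoughCircles(cv2.GaussianBlur(gb[a[1]:a[1]+150,a[0]:a[0]+150],(5,5),0),cv2.HOUGH_GRADIENT,1,3,param1=60,param2=8,minRadius=45,maxRadius=65)
    X=C[0,0,:2]+a; cv2.circle(b,tuple(X.astype(int).tolist()),int(C[0,0,2]),(0,0,255),1)
    P=ray("top",(X+.5)/S-.5+[x0,y0],.088);print(k,P[:2]-d,C[0,0,2])
cv2.imwrite("pics/c4.png",np.hstack([cv2.resize(b,(460,184)),cv2.resize(s[110:270,220:375],(178,184))]))
E
```

```text
time: 19.0
tcp_pos: [0.6379, -0.1442, 0.0424]
tcp_rot: [0.0, 0.74, 0.672, 0.0]
ft_force: [0.2, -0.7, -0.8]
grip_width: 1.002
time: 19.5
tcp_pos: [0.6207, -0.1608, 0.2147]
tcp_rot: [0.001, 0.738, 0.675, 0.002]
ft_force: [0.3, 0.8, -0.7]
grip_width: 0.994
time: 20.0
tcp_pos: [0.4664, -0.3152, 0.2426]
tcp_rot: [0.0, 0.74, 0.672, 0.0]
ft_force: [-0.0, -0.3, -0.2]
grip_width: 1.0
time: 20.3
tcp_pos: [0.4686, -0.3133, 0.2422]
tcp_rot: [-0.0, 0.74, 0.673, 0.0]
ft_force: [-0.1, -0.2, -0.2]
grip_width: 1.0
pale [ 0.00080958 -0.00026167] 47.6
sky [ 0.0003657  -0.00077634] 50.7
royal [ 0.00034252 -0.00185547] 50.0
navy [-0.0019884  -0.00019377] 47.7
```

View pics/c4.png

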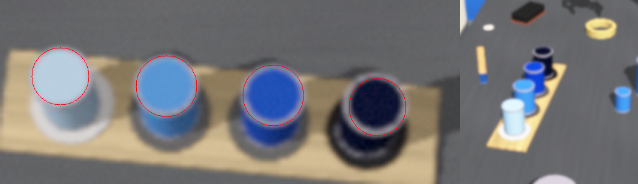

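All four tins stand upright in shade order, measured within about 2 mm of their disc centres, and the gripper is clear of them.

```bash
python3 -c "
from bench import robot
print(robot.hand_in())"
```

```text
the job is handed in; nothing more can be done
None
```

The four tins stand on the board in order of shade: pale on the white disc, then sky, royal, and navy on the black disc. The job was handed in at about 20 s of the allowed 91 s. For tin_sky I used the middle of the three sky-blue tins, which measured 57 mm across.

- **Position and uprightness:** In the last top view the tin tops measured within about 2 mm of their disc centres. The top and side pictures show all four upright on their discs.
- **Release:** The gripper was open and well clear of the tins at hand-in, with contact forces near zero.
- **Bystanders:** I did not re-measure the paint can or the tape roll. Every move stayed clear of both.
- **Failed check:** The first circle fit on the white disc was wrong. I replaced it with a line through the other three discs, and a direct measurement of the white blob agreed within 1 mm.

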